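# Start the waffle iron

### The arm

A 6-joint arm with a two-finger parallel gripper is mounted at the origin on the work surface. World frame = base frame: x ahead of the robot, y to its left, z up, the work surface at z = 0. Lengths are in mm, angles in rad, forces in N, time in s.
With the tool pointing down it reaches from about 350 to 875 mm from the base axis. Payload 4.2 kg.
Tool frame: the origin (TCP) lies midway between the tips of the shut fingers; the grasp point (between the pads) lies 19 mm behind it (arm.tcp_to_grasp is the distance from the TCP to the grasp point, in mm); z points along the fingers, y is the line along which they close (so a half turn about z gives the same grasp; the last joint's range is limited). The gripper opens to 85 mm and grips with 20 to 120 N. Pads are 22 mm wide; open, the fingers measure 114 mm over their backs; the gripper's body (76 mm by 85 mm) begins 54 mm behind the grasp point. The pads swing forward as they close: fully open they stand 13 mm farther back than shut.
Start: joints at [1.527, 0.385, 0.008, 0, -1.194, -0.259], TCP at [186.339, 596.554, 231.312] pointing down, gripper open.
Joint ranges: [-3.14, 3.14], [-1.21, 2.06], [-1.07, 1.41], [-3.16, 2.05], [-2.99, -0.16], [-3.1, 3.1]. Speed limits (rad/s): [2.79, 2.79, 3.14, 3.14, 3.14, 3.14].

### API

Orientations are given as a unit quaternion [x, y, z, w].
In Python, from bench import arm, get_image gives the robot as it stands.
- The arm moves only by the tool drive_tool, never from a script. Its argument "deltas" is a list of rows, each a list of 2 entries, a list of its own where there are three numbers: the shift along the tool's x, y, z in cm, then the turn, a rotation vector about the tool's x, y, z in degrees. In form: [[[x, y, z], [ax, ay, az]], ...]. A call has 1 to 12 rows; each row shifts and turns the commanded pose from where the row before left it, along the tool's axes as they then stand; what a row does not reach is not made up. A row lasts 1/10 s, in which the tool goes at most 50 mm and 8.59 degrees, less where a joint would pass 70% of its speed; a pose out of reach is approached as far as the arm can. A call with a gripper value outside its range is refused whole. "claw" is the finger opening in cm, from 0 to 8.54, set as the call begins (left out, the last holds). The fingers move at their own pace and stop on an object; the grip force is fixed at half the most. Time passes only in rows, so rows that do not move let the fingers close. It gives the time, the measured TCP pose, the force, the opening and the grip force at its end, in the units of the state.
- arm.read_state(): the state, without advancing time (a new reading comes with each control period).
- get_image(name): name is "side" or "top" or "wrist"; returns a dict with "img" (384x512x3 uint8, red, green, blue), "fx", "fy", "cx", "cy" (pixels), "eye" and "orientation" of the camera in the world; the wrist camera has in their place "mount" (4x4, takes a point from camera to tool coordinates, whose origin is the TCP and whose axes are the flange's). Camera axes: x right, y down, z forward; pixel columns grow to the right and rows downward; lengths in mm; the calibration is good to about 2 mm. The wrist camera is an equidistant fisheye: a pixel r from the principal point sees the ray r / f radians off the axis. A picture is of the moment at which its call begins: read the wrist's pose just before it. There is no depth.
- arm.job_done(): hands the job in; it is judged then, once.
The state is a dict: "clock": time; "joints": joint angles; "joint_vel": joint speeds; "joint_efforts": joint torques, N m; "position": TCP position; "ee_rot": TCP orientation; "contact_force": force on the tool from outside, world axes, zero at the start; "wrist_torque": the same for the moment, N m; "gripper_width": finger opening in mm; "grasp_force": force on a finger pad.
Only numpy, scipy, OpenCV 4.12 (cv2) and the standard library are available. Lean on these libraries where they do the work, as an engineer would, in place of code of your own. Each camera call takes 0.05 s, during which the arm holds its last target. There are 200 camera calls.

### The job

Start the empty waffle iron preheating: push its raised lid down until it is fully shut, then switch the rocker on by pressing down its raised end until it tips right over, then press the long bar key all the way in, hold it for about half a second and let it come back up. Do it in that order, leave the round and square keys alone, and only push and press: nothing is to be picked up, and the crockery and other things round the iron stay where they are.

Things in the scene. Friction and masses are not known exactly. Their poses are not given: they have to be found in the camera images.
- iron: Waffle iron, fixed: steel base 250 x 300 mm, grey console 90 x 300 mm on its near side. Origin on the counter under the middle; +x from console to lid hinge, +y left, z up. Console top: 45 mm up, x -190 to -100 mm. Rocker, round, square and bar keys, all white, are on it in a row at x -145, y +102, +34, -34, -102 mm, in an order that changes, on 66 x 56 mm black bezels 5 mm thick.
- lid (a joint): Steel lid, 218 mm deep, 296 wide, 40 thick, hinged on its far side; rad, 0 = shut (hard stop), grows as it rises. Starts at 0.45 to 0.8. A stiff hinge keeps it where it is left; about 1 to 4 N down near its front edge moves it. A black tab 90 mm wide juts 20 mm from the middle of its front edge. Shut, its top is 105 mm above the counter.
- lid_push (a point): A good place to push: on the lid's top face, midway across its width, 35 mm back from the lid's front edge and 185 mm from the hinge axis (41 mm above the plane of the hinge axis when shut). It moves with the lid; its z is the normal of the lid's top face.
- lid_hinge (a point): Middle of the lid's hinge axis (along the iron's y), 64 mm above the counter, at x = +120 mm in the iron's frame. Turns with the lid.
- rocker (a joint): Rocker switch, 56 mm long (along the iron's x), 26 wide, two flat halves in a shallow V; rad, 0 = off: the near half (robot's side) slopes up, its end 10 mm above the pivot, the far half is level. 0.36 = on (hard stop): near half level, far half raised. Stays where it is left; about 3 N on the raised half tips it. Starts at 0 to 0.03.
- rocker_end (a point): On the top face of the rocker's near half, 19 mm from the pivot: the place to press. It moves with the rocker; when on, it lies 58 mm above the counter, 19 mm from the pivot towards the robot.
- rocker_pivot (a point): Bottom of the rocker's V, on its pivot, 58 mm above the counter.
- bar_key (a joint): Long bar key: 50 mm along the iron's y, 20 mm along x, flat top; m, 0 = up, 0.006 = fully in. Spring return: 1.8 N starts it, 5.4 N takes it to its hard stop.
- bar_key_top (a point): Centre of the bar key's top face, 60 mm above the counter when up; moves with the key, z up.
- round_key (a joint): Round key, 28 mm across, flat top, same height, spring and travel as the bar key. Not to be pressed.
- round_key_top (a point): Centre of the round key's top face, 60 mm above the counter.
- square_key (a joint): Square key, 26 x 26 mm, flat top, same height, spring and travel. Not to be pressed.
- square_key_top (a point): Centre of the square key's top face, 60 mm above the counter.
- mug: White ceramic mug, 76 mm across, 92 mm tall, beside the iron. Origin: centre of its underside, z up. Leave it alone.
- jar: Amber glass jar with a steel cap, 68 mm across, 110 mm tall, beside the iron. Origin: centre of its underside, z up. Leave it alone.
- bowl: Blue ceramic bowl, 130 mm across, 60 mm tall, beside the iron. Origin: centre of its underside, z up. Leave it alone.
- shaker: Steel salt shaker, 42 mm across, 78 mm tall, beside the console. Origin: centre of its underside, z up. Leave it alone.
- egg_cup: White egg cup, 48 mm across, 50 mm tall, beside the iron. Origin: centre of its underside, z up. Leave it alone.
- spatula: Spatula with a wooden handle, lying flat on the counter between the robot and the iron, across its front. Leave it alone.

How it is judged:
By the outcome, as a careful person would: the job done as asked, in the order asked, and still so for the second after the job is handed in, with the robot touching nothing.
It also fails if it takes over 45 s, if anything falls off the work surface, if the arm or the gripper's body presses on something with over 40 N, if the wrist force passes 120 N, or if a joint passes its speed limit or range.

## Working session

There is one attempt and no reset: what is moved stays moved. The work goes in short steps, Python scripts to look and compute and a tool call to move; the robot and the scene stay as the last step left them, time stands still between calls to the robot, and variables do not carry over. Pictures are saved under pics/ and viewed, at most 10 in all, crops included, and the job is handed in when it is done.

Besides the shell and the picture viewer there is one more tool, called by a JSON object that holds its "op" and its "data", one argument or row to a line. drive_tool: Moves the arm, as the interface text tells. Its arguments: {"type":"object","properties":{"deltas":{"type":"array"},"claw":{"type":"number"}},"required":["deltas"]}

```bash
mkdir -p pics; ls; python3 - <<'E'
from bench import arm,get_image
import cv2,numpy as np
s=arm.read_state();print(s['clock'],s['position'],s['ee_rot'],s['gripper_width'],s['contact_force'])
for n in ['side','top']:
    d=get_image(n);cv2.imwrite(f'pics/{n}1.png',d['img'][:,:,::-1]);print(n,{k:v for k,v in d.items() if k!='img'})
    np.savez(f'{n}1.npz',**{k:np.array(v) for k,v in d.items()})
E
```

```text
pics
0.0 [186.16577565 596.02453949 230.22028885] [ 9.88548855e-01 -1.50897214e-01 -1.20293456e-04  1.08501676e-03] 85.46692894840194 [0.05954256 0.31774932 0.20242729]
side {'fx': 390.8677999453043, 'fy': 390.8677999453043, 'cx': 249.57263700303014, 'cy': 184.5325631483103, 'eye': array([ 316.85128413, -642.47091255,  703.42813143]), 'orientation': array([ 0.88656254, -0.16667292,  0.08588914, -0.42290667])}
top {'fx': 443.00559773460736, 'fy': 443.00559773460736, 'cx': 251.45939402826787, 'cy': 193.8824039914869, 'eye': array([ 436.25411002,   85.85791884, 1105.65568981]), 'orientation': array([-0.69562676,  0.71491304, -0.05138411,  0.04860485])}
```

View pics/side1.png

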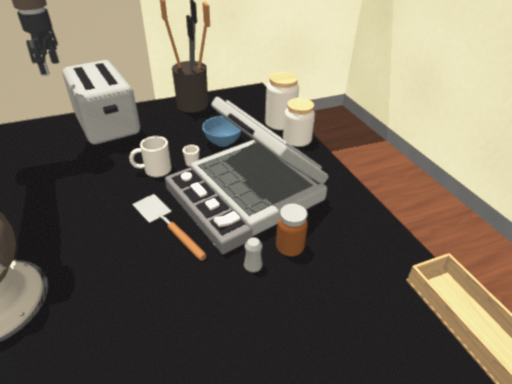

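View pics/top1.png

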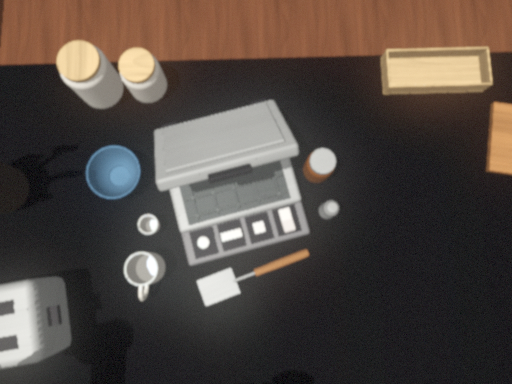

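The pictures show the keys from left to right as round (203,242), bar (232,236), square (259,228) and rocker (287,219, long along the iron's x). The lid is raised, with its black tab at about (230,173) in the top view. Next I measure these.

```bash
cat > h.py <<'E'
import cv2,numpy as np
from scipy.spatial.transform import Rotation as R
def load(n): return dict(np.load(n))
def ray(d,uv):
    v=np.array([(uv[0]-d['cx'])/d['fx'],(uv[1]-d['cy'])/d['fy'],1.]);return R.from_quat(d['orientation']).apply(v)
def onz(d,uv,z):
    r=ray(d,uv);return d['eye']+r*(z-d['eye'][2])/r[2]
def proj(d,p):
    q=R.from_quat(d['orientation']).inv().apply(np.asarray(p)-d['eye']);return np.array([d['cx']+d['fx']*q[0]/q[2],d['cy']+d['fy']*q[1]/q[2]])
def blobs(d,box,th):
    x0,y0,x1,y1=box;g=d['img'][y0:y1,x0:x1].min(2)
    n,l,s,c=cv2.connectedComponentsWithStats((g>th).astype(np.uint8))
    return [(s[i,4],c[i]+[x0,y0]) for i in range(1,n) if 30<s[i,4]<900]
E
python3 - <<'E'
from h import *
t=load('top1.npz');s=load('side1.npz')
print('top');
for a,c in blobs(t,(185,200,305,260),205): print(a,c.round(1),onz(t,c,60).round(1))
print('side')
for a,c in blobs(s,(165,165,245,232),205): print(a,c.round(1),onz(s,c,60).round(1))
for n,d,b in [('t',t,(140,90,310,270)),('s',s,(155,90,335,250))]:
    c=d['img'][b[1]:b[3],b[0]:b[2],::-1]; cv2.imwrite(f'pics/c{n}.png',cv2.resize(c,None,fx=4,fy=3.3 if 0 else 3.3,interpolation=2) if 0 else cv2.resize(c,None,fx=3.3,fy=3.3,interpolation=2))
E
```

```text
top
243 [286.3 219.1] [522.8  -0.9  60. ]
174 [208.7 220.5] [524.4 182.5  60. ]
115 [258.5 226.9] [506.   65.1  60. ]
176 [230.8 234.5] [490.  130.9  60. ]
104 [202.8 242.1] [474.1 197.1  60. ]
side
181 [218.1 188.5] [535.4 110.8  60. ]
53 [185.7 175.2] [471.4 195.2  60. ]
100 [198.1 188.5] [487.2 129.1  60. ]
77 [211.7 203. ] [503.2  62.7  60. ]
181 [226.7 218.1] [520.2  -1.7  60. ]
```

View pics/ct.png

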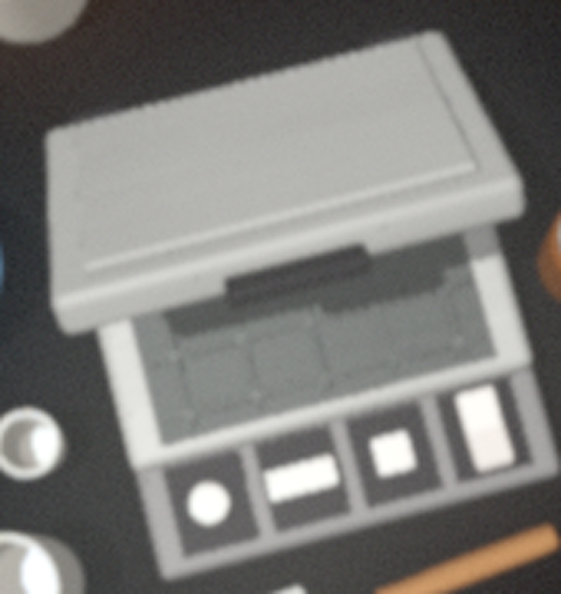

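View pics/cs.png

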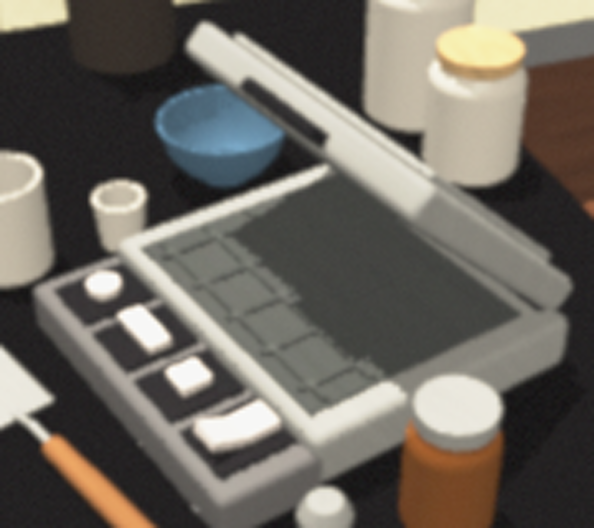

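```bash
cat >> h.py <<'E'
def tri(d1,u1,d2,u2):
    a,b=ray(d1,u1),ray(d2,u2);a/=np.linalg.norm(a);b/=np.linalg.norm(b)
    k=np.linalg.lstsq(np.c_[a,-b],d2['eye']-d1['eye'],rcond=None)[0]
    p,q=d1['eye']+k[0]*a,d2['eye']+k[1]*b;return (p+q)/2,np.linalg.norm(p-q)
E
python3 - <<'E'
from h import *
t=load('top1.npz');s=load('side1.npz')
K=np.array([[473,196.5],[489,130],[504.8,64],[521.8,-1]])  # round,bar,square,rocker, mean of views
v=np.polyfit([102,34,-34,-102],K,1);y=v[0];yaw=np.arctan2(-y[0],y[1]);print('len',np.linalg.norm(y),'yaw',np.degrees(yaw))
x=np.array([np.cos(yaw),np.sin(yaw)]);yy=np.array([-x[1],x[0]]);C=v[1]+145*x;print('centre',C)
def W(a,b,z): return np.r_[C+a*x+b*yy,z]
for sg in(1,-1): print('console near corner top/side px',proj(t,W(-190,150*sg,45)),proj(s,W(-190,150*sg,45)))
tc=lambda u,v:(140+u/3.3,90+v/3.3); sc=lambda u,v:(155+u/3.3,90+v/3.3)
for nm,a,b in [('tab',(300,275),(285,112)),('tabR',(365,255),(325,140)),('tabL',(232,292),(246,86)),('topfrontR',(520,185),(570,285)),('topfrontL',(52,300),(205,25))]:
    p,e=tri(t,tc(*a),s,sc(*b));d=p[:2]-C;print(nm,p.round(0),'gap',e.round(1),'iron',(d@x).round(0),(d@yy).round(0))
for th in np.arange(.45,.85,.05):
    f=lambda r,h,b:W(120-r*np.cos(th)+h*np.sin(th),b,64+r*np.sin(th)+h*np.cos(th))
    o=[]
    for r,h,b in [(220,41,148),(220,41,-148)]:
        a=proj(t,f(r,h,b));o+=[((a-[140,90])*3.3).round(0)];a=proj(s,f(r,h,b));o+=[((a-[155,90])*3.3).round(0)]
    print(th.round(2),*o)
E
```

```text
len 0.9973267577703433 yaw 13.837485570804155
centre [637.94181179 132.05447133]
console near corner top/side px [188.83436073 266.72027859] [163.70361286 176.12050302]
console near corner top/side px [310.58932704 232.90245642] [222.21704586 242.77814841]
tab [604. 121. 231.] gap 0.3 iron -36.0 -3.0
tabR [617.  80. 228.] gap 3.1 iron -33.0 -45.0
tabL [591. 163. 234.] gap 4.9 iron -38.0 41.0
topfrontR [712. -41. 152.] gap 77.5 iron 31.0 -186.0
topfrontL [592. 271. 232.] gap 0.1 iron -11.0 146.0
0.45 [ 80. 385.] [154.  80.] [534. 262.] [379. 261.]
0.5 [ 74. 373.] [160.  68.] [532. 248.] [388. 247.]
0.55 [ 69. 360.] [168.  56.] [531. 235.] [398. 233.]
0.6 [ 63. 346.] [175.  44.] [529. 220.] [407. 219.]
0.65 [ 57. 331.] [184.  33.] [526. 205.] [418. 205.]
0.7 [ 51. 316.] [192.  22.] [524. 189.] [429. 191.]
0.75 [ 45. 300.] [201.  11.] [521. 172.] [440. 178.]
0.8 [ 39. 284.] [211.   1.] [518. 155.] [451. 166.]
```

{"op": "drive_tool", "data": {
  "deltas": [
    [[0, 0, -3], [0, 0, 0]],
    [[0, 0, -4], [0, 0, -7.8]],
    [[0, 0, -3], [0, 0, -7.8]],
    [[0, 0, 0], [0, 0, -7.8]],
    [[0, 0, 0], [0, 0, -7.8]],
    [[0, 0, 0], [0, 0, 0]]
  ],
  "claw": 0
}}

```text
clock: 0.7
position: [186.2, 596.3, 330.9]
ee_rot: [0.993, 0.12, -0.0, 0.0]
contact_force: [0.8, 0.6, -1.0]
gripper_width: 0.4
grasp_force: 0.0
```

{"op": "drive_tool", "data": {
  "deltas": [
    [[1.2, 2.0, 0], [0, 0, 0]],
    [[2.4, 4.0, 0], [0, 0, 0]],
    [[2.4, 4.0, 0], [0, 0, 0]],
    [[2.4, 4.0, 0], [0, 0, 0]],
    [[2.4, 4.0, 0], [0, 0, 0]],
    [[2.4, 4.0, 0], [0, 0, 0]],
    [[2.4, 4.0, 0], [0, 0, 0]],
    [[2.4, 4.0, 0], [0, 0, 0]],
    [[2.4, 4.0, 0], [0, 0, 0]],
    [[2.4, 4.0, 0], [0, 0, 0]],
    [[2.4, 4.0, 0], [0, 0, 0]],
    [[2.4, 4.0, 0], [0, 0, 0]]
  ]
}}

```text
clock: 1.9
position: [565.3, 213.4, 331.1]
ee_rot: [0.993, 0.119, -0.0, 0.0]
contact_force: [-0.4, 0.9, 1.2]
gripper_width: 0.0
grasp_force: 0.0
```

{"op": "drive_tool", "data": {
  "deltas": [
    [[2.4, 4.0, 0], [0, 0, 0]],
    [[2.4, 4.0, 0], [0, 0, 0]],
    [[1.2, 2.0, 0], [0, 0, 0]],
    [[0, 0, 0], [0, 0, 0]],
    [[0, 0, 0], [0, 0, 0]]
  ]
}}

```text
clock: 2.4
position: [646.5, 132.1, 330.5]
ee_rot: [0.993, 0.119, -0.001, 0.0]
contact_force: [-0.2, -0.0, 0.2]
gripper_width: -0.0
grasp_force: 0.0
```

```bash
python3 - <<'E'
from bench import arm,get_image
from h import *
s=arm.read_state();p=s['position'];print(s['clock'],p,s['contact_force'])
x=np.array([.971,.2392]);y=np.array([-x[1],x[0]]);d=p[:2]-[637.9,132.05];print('iron',d@x,d@y)
d=get_image('side');c=d['img'][60:250,120:350,::-1];cv2.imwrite('pics/s2.png',cv2.resize(c,None,fx=3,fy=3))
E
```

```text
2.4 [646.49033156 132.06028899 330.50758385] [-0.17769461 -0.00729803  0.17861941]
iron 8.343673073674552 -2.0448166982006084
```

View pics/s2.png

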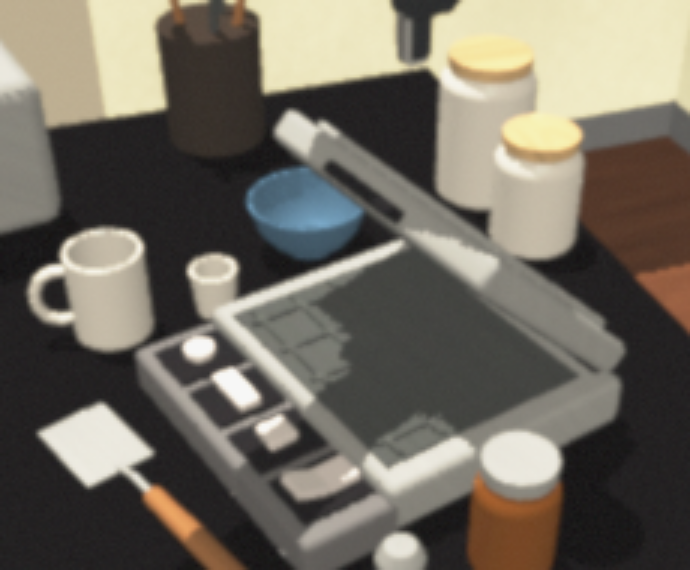

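The fingers (crop 412,58) hang clear above the lid, with nothing in the way. I lower to just above the expected contact height of about 218.

{"op": "drive_tool", "data": {
  "deltas": [
    [[0, 0, 2], [0, 0, 0]],
    [[0, -0.2, 3], [0, 0, 0]],
    [[0, 0, 3], [0, 0, 0]],
    [[0, 0, 1.5], [0, 0, 0]],
    [[0, 0, 0.5], [0, 0, 0]],
    [[0, 0, 0.5], [0, 0, 0]]
  ]
}}

```text
clock: 3.05
position: [643.5, 135.6, 230.9]
ee_rot: [0.993, 0.122, -0.001, 0.001]
contact_force: [-15.3, 1.7, 26.0]
gripper_width: -0.6
grasp_force: 13.0
```

{"op": "drive_tool", "data": {
  "deltas": [
    [[0, 0, 0.4], [0, 0, 0]],
    [[0, 0, 0.4], [0, 0, 0]],
    [[0, 0, 0.4], [0, 0, 0]]
  ]
}}

```text
clock: 3.35
position: [640.1, 134.7, 227.4]
ee_rot: [0.992, 0.123, -0.003, 0.002]
contact_force: [-35.7, 2.4, 51.0]
gripper_width: -0.1
grasp_force: 25.5
```

```bash
python3 - <<'E'
import numpy as np
for th in np.arange(.8,-.01,-.05): print(th.round(2),(120-185*np.cos(th)+41*np.sin(th)).round(1),(64+185*np.sin(th)+41*np.cos(th)).round(1))
E
```

```text
0.8 20.5 225.3
0.75 12.6 220.1
0.7 4.9 214.5
0.65 -2.5 208.6
0.6 -9.5 202.3
0.55 -16.3 195.7
0.5 -22.7 188.7
0.45 -28.7 181.4
0.4 -34.4 173.8
0.35 -39.7 166.0
0.3 -44.6 157.8
0.25 -49.1 149.5
0.2 -53.2 140.9
0.15 -56.8 132.2
0.1 -60.0 123.3
0.05 -62.7 114.2
-0.0 -65.0 105.0
```

The force line runs through the hinge, so this isn't a clean push on the top face. I back off and look.

{"op": "drive_tool", "data": {
  "deltas": [
    [[0, 0, -1.2], [0, 0, 0]],
    [[0, 0, -1.5], [0, 0, 0]],
    [[0, 0, 0], [0, 0, 0]]
  ]
}}

```text
clock: 3.65
position: [646.8, 136.5, 245.2]
ee_rot: [0.993, 0.121, 0.003, -0.001]
contact_force: [-0.8, 0.3, 0.6]
gripper_width: -0.3
grasp_force: 0.0
```

```bash
python3 - <<'E'
from bench import arm,get_image
from h import *
s=arm.read_state();p=s['position'];print(s['clock'],p,s['contact_force'])
x=np.array([.971,.2392]);y=np.array([-x[1],x[0]]);d=p[:2]-[637.9,132.05];print('iron',d@x,d@y)
a=[]
for n,b in (('side',(170,60,330,220)),('top',(145,80,305,240))):
    d=get_image(n);np.savez(f'{n}3.npz',**{k:np.array(v) for k,v in d.items()})
    print(n,'tcp px in crop',(proj(d,p)-b[:2])*2.5)
    a.append(cv2.resize(d['img'][b[1]:b[3],b[0]:b[2],::-1],None,fx=2.5,fy=2.5,interpolation=2))
cv2.imwrite('pics/st3.png',np.hstack(a))
E
```

```text
3.65 [646.77382088 136.49343538 245.17028405] [-0.82273488  0.31593649  0.64318446]
iron 9.679349814610072 2.1919577965295924
side tcp px in crop [214.15515467 131.80004811]
top tcp px in crop [193.11213238 177.17227848]
```

View pics/st3.png

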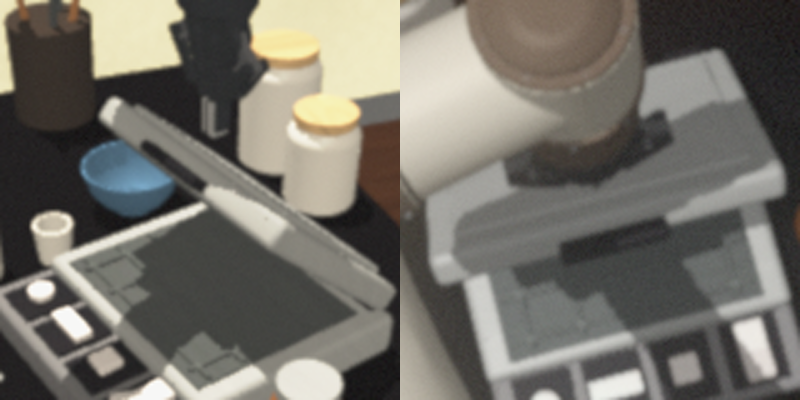

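The fingers touch the lid and nothing else, and the lid is still at about 0.72. A straight-down push sticks on the face, so I push along the hinge arc, towards the robot as it goes down.

{"op": "drive_tool", "data": {
  "deltas": [
    [[0, 0.2, 1.2], [0, 0, 0]],
    [[-0.7, 0, 0.7], [0, 0, 0]],
    [[-0.9, 0, 0.8], [0, 0, 0]],
    [[-0.9, 0, 0.8], [0, 0, 0]]
  ]
}}

```text
clock: 4.15
position: [623.0, 127.5, 204.9]
ee_rot: [0.993, 0.121, 0.001, -0.0]
contact_force: [2.5, 0.3, 1.4]
gripper_width: -0.3
grasp_force: 1.2
```

{"op": "drive_tool", "data": {
  "deltas": [
    [[-0.82, 0, 0.9], [0, 0, 0]],
    [[-0.77, 0, 0.94], [0, 0, 0]],
    [[-0.72, 0, 0.98], [0, 0, 0]],
    [[-0.66, 0, 1.02], [0, 0, 0]]
  ]
}}

```text
clock: 4.55
position: [593.9, 120.4, 166.4]
ee_rot: [0.993, 0.121, 0.001, -0.0]
contact_force: [2.3, 0.8, 1.5]
gripper_width: -0.4
grasp_force: 1.0
```

{"op": "drive_tool", "data": {
  "deltas": [
    [[-0.6, 0, 1.05], [0, 0, 0]],
    [[-0.55, 0, 1.1], [0, 0, 0]],
    [[-0.48, 0, 1.1], [0, 0, 0]]
  ]
}}

```text
clock: 4.85
position: [577.4, 116.1, 134.2]
ee_rot: [0.993, 0.121, -0.0, 0.0]
contact_force: [0.8, 0.7, 0.9]
gripper_width: -0.0
grasp_force: 0.9
```

{"op": "drive_tool", "data": {
  "deltas": [
    [[-0.35, 0, 1.1], [0, 0, 0]],
    [[-0.3, 0, 1.0], [0, 0, 0]],
    [[-0.1, 0, 0.6], [0, 0, 0]],
    [[0, 0, 0.2], [0, 0, 0]]
  ]
}}

```text
clock: 5.25
position: [568.9, 113.9, 105.1]
ee_rot: [0.993, 0.12, -0.002, 0.001]
contact_force: [-2.2, 0.4, 4.6]
gripper_width: 0.1
grasp_force: 2.9
```

{"op": "drive_tool", "data": {
  "deltas": [
    [[0, 0, 0.2], [0, 0, 0]],
    [[0, 0, 0.2], [0, 0, 0]],
    [[0, 0, 0.0], [0, 0, 0]]
  ]
}}

```text
clock: 5.55
position: [569.0, 113.9, 105.0]
ee_rot: [0.993, 0.121, -0.001, 0.001]
contact_force: [-8.8, -0.5, 15.4]
gripper_width: -0.2
grasp_force: 7.9
```

The lid hit its hard stop at z = 105, the stated shut height. I lift and go over the rocker's near end.

{"op": "drive_tool", "data": {
  "deltas": [
    [[0, 0, -1.5], [0, 0, 0]],
    [[0, 0, -2.5], [0, 0, 0]],
    [[-1.5, 1.6, 0], [0, 0, 0]],
    [[-2, 2.1, 0], [0, 0, 0]],
    [[-2, 2.1, 0], [0, 0, 0]],
    [[-2, 2.1, 0], [0, 0, 0]],
    [[-2, 2.1, 0], [0, 0, 0]],
    [[0, 0, 0], [0, 0, 0]],
    [[0, 0, 0], [0, 0, 0]]
  ]
}}

```text
clock: 6.45
position: [502.1, -5.8, 142.6]
ee_rot: [0.993, 0.12, 0.0, 0.0]
contact_force: [-0.1, 0.6, -0.4]
gripper_width: 0.2
grasp_force: 0.0
```

```bash
python3 - <<'E'
from bench import arm,get_image
from h import *
s=arm.read_state();p=s['position'];print(s['clock'],p,s['contact_force'])
x=np.array([.971,.2392]);y=np.array([-x[1],x[0]]);d=p[:2]-[637.9,132.05];print('iron',d@x,d@y)
a=[]
for n,b in (('side',(160,100,320,260)),('top',(160,100,320,260))):
    d=get_image(n);print(n,(proj(d,p)-b[:2])*2.5)
    for q in ((503.1,-6.2,65),(569,114,105)): print((proj(d,q)-b[:2])*2.5)
    a.append(cv2.resize(d['img'][b[1]:b[3],b[0]:b[2],::-1],None,fx=2.5,fy=2.5,interpolation=2))
cv2.imwrite('pics/st4.png',np.hstack(a))
E
```

```text
6.45 [502.11405551  -5.79208729 142.62950161] [-0.10398031  0.57835692 -0.38796083]
iron -164.81997937748244 -101.36466883981893
side [146.56447246 235.8581365 ]
[150.8881216  299.17169051]
[173.97746681 177.76902602]
top [329.70219097 313.15837696]
[322.46304062 317.96254911]
[191.58554557 246.30899428]
```

View pics/st4.png

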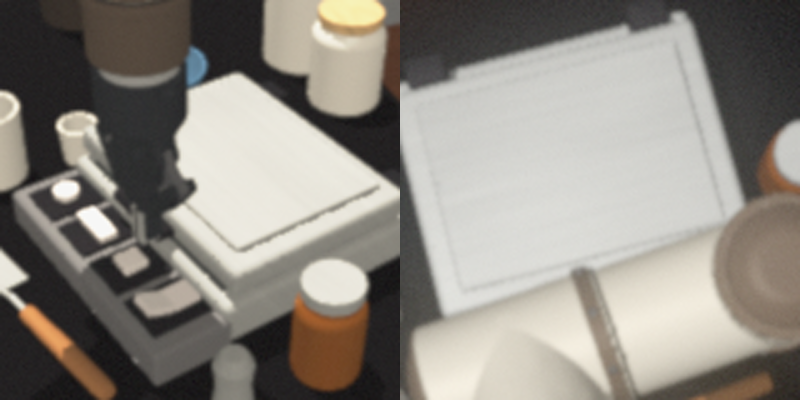

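The lid lies shut, and the tip is above the rocker's raised near end (expected at crop 151,299, where it shows). I lower and press.

{"op": "drive_tool", "data": {
  "deltas": [
    [[0, 0, 2], [0, 0, 0]],
    [[-0.2, 0, 2.5], [0, 0, 0]],
    [[0, 0, 2], [0, 0, 0]],
    [[0, 0, 0.6], [0, 0, 0]],
    [[0, 0, 0], [0, 0, 0]]
  ]
}}

```text
clock: 7.05
position: [500.2, -5.4, 70.7]
ee_rot: [0.993, 0.121, -0.001, 0.0]
contact_force: [0.2, 0.0, 0.9]
gripper_width: -0.3
grasp_force: 0.0
```

{"op": "drive_tool", "data": {
  "deltas": [
    [[0, 0, 0.4], [0, 0, 0]],
    [[0, 0, 0.4], [0, 0, 0]],
    [[0, 0, 0.3], [0, 0, 0]],
    [[0, 0, 0.2], [0, 0, 0]],
    [[0, 0, 0], [0, 0, 0]]
  ]
}}

```text
clock: 7.55
position: [500.3, -5.8, 58.4]
ee_rot: [0.993, 0.121, 0.0, -0.0]
contact_force: [0.1, 0.5, 0.1]
gripper_width: -0.1
grasp_force: 0.0
```

{"op": "drive_tool", "data": {
  "deltas": [
    [[0, 0, 0.2], [0, 0, 0]],
    [[0, 0, 0.2], [0, 0, 0]],
    [[0, 0, 0], [0, 0, 0]]
  ]
}}

```text
clock: 7.85
position: [500.6, -5.8, 57.7]
ee_rot: [0.993, 0.121, 0.001, 0.0]
contact_force: [-8.2, 0.5, 24.6]
gripper_width: -0.3
grasp_force: 12.1
```

Hard stop at z = 57.7, so the rocker is on. I lift and check it as I move to the bar key.

{"op": "drive_tool", "data": {
  "deltas": [
    [[0, 0, -1.5], [0, 0, 0]],
    [[0, 0, -3], [0, 0, 0]],
    [[0.3, -2, 0], [0, 0, 0]],
    [[0.4, -2.7, 0], [0, 0, 0]],
    [[0.4, -2.7, 0], [0, 0, 0]],
    [[0.4, -2.7, 0], [0, 0, 0]],
    [[0.3, -2, 0], [0, 0, 0]],
    [[0.2, -1.4, 0], [0, 0, 0]],
    [[0, 0, 0], [0, 0, 0]],
    [[0, 0, 0], [0, 0, 0]]
  ]
}}

```text
clock: 8.85
position: [487.2, 129.9, 99.3]
ee_rot: [0.993, 0.121, -0.0, 0.0]
contact_force: [0.2, 0.2, 0.2]
gripper_width: -0.0
grasp_force: 0.0
```

```bash
python3 - <<'E'
from bench import arm,get_image
from h import *
s=arm.read_state();p=s['position'];print(s['clock'],p,s['contact_force'])
x=np.array([.971,.2392]);y=np.array([-x[1],x[0]]);d=p[:2]-[637.9,132.05];print('iron',d@x,d@y)
b=(160,130,290,260);d=get_image('side');print(proj(d,p)*4.5-np.array(b[:2])*4.5,(proj(d,(489,130.4,60))-b[:2])*4.5)
cv2.imwrite('pics/s5.png',cv2.resize(d['img'][b[1]:b[3],b[0]:b[2],::-1],None,fx=4.5,fy=4.5,interpolation=2))
E
```

```text
8.85 [487.16119467 129.89622985  99.27177007] [0.18227969 0.18554385 0.16499734]
iron -146.88256179812467 33.965411422023564
[166.08358218 208.28921055] [173.94510464 261.15348226]
```

View pics/s5.png

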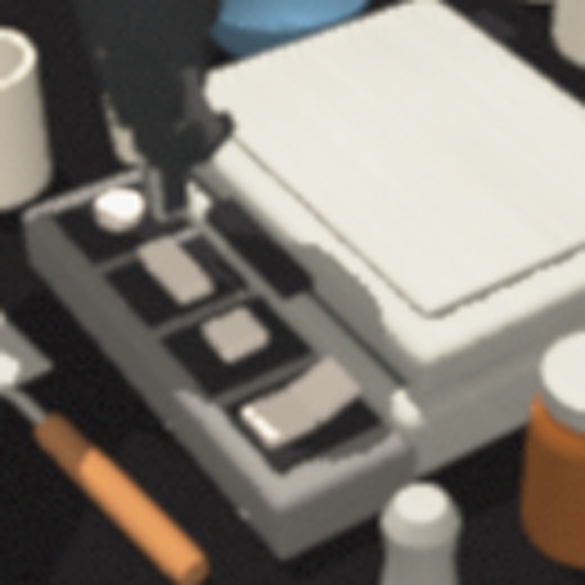

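The side view shows the rocker tipped with its far half raised (340,375), the lid shut and the bar key at (177,268) below the tip. I press the bar.

{"op": "drive_tool", "data": {
  "deltas": [
    [[0, 0, 1.5], [0, 0, 0]],
    [[0, 0, 1.5], [0, 0, 0]],
    [[0, 0, 0.5], [0, 0, 0]],
    [[0, 0, 0.4], [0, 0, 0]],
    [[0, 0, 0.4], [0, 0, 0]],
    [[0, 0, 0.4], [0, 0, 0]],
    [[0, 0, 0.2], [0, 0, 0]],
    [[0, 0, 0], [0, 0, 0]]
  ]
}}

```text
clock: 9.7
position: [487.4, 129.4, 53.8]
ee_rot: [0.993, 0.121, 0.0, 0.001]
contact_force: [-7.6, -4.8, 23.3]
gripper_width: -0.1
grasp_force: 12.0
```

{"op": "drive_tool", "data": {
  "deltas": [
    [[0, 0, 0], [0, 0, 0]],
    [[0, 0, 0], [0, 0, 0]],
    [[0, 0, 0], [0, 0, 0]],
    [[0, 0, -1.5], [0, 0, 0]],
    [[0, 0, -3], [0, 0, 0]],
    [[0, 0, -4], [0, 0, 0]],
    [[0, 0, -4], [0, 0, 0]],
    [[0, 0, -2], [0, 0, 0]],
    [[0, 0, 0], [0, 0, 0]],
    [[0, 0, 0], [0, 0, 0]]
  ]
}}

```text
clock: 10.7
position: [487.1, 130.2, 195.5]
ee_rot: [0.993, 0.12, 0.0, -0.001]
contact_force: [-0.6, -0.3, -1.3]
gripper_width: -0.1
grasp_force: 0.0
```

```bash
python3 - <<'E'
from bench import arm,get_image
from h import *
s=arm.read_state();print(s['clock'],s['position'],s['contact_force'])
d=get_image('side');b=(120,100,320,280)
cv2.imwrite('pics/s6.png',cv2.resize(d['img'][b[1]:b[3],b[0]:b[2],::-1],None,fx=3.2,fy=3.2,interpolation=2))
E
```

```text
10.7 [487.10960606 130.16233215 195.45972872] [-0.57927237 -0.31860228 -1.34777887]
```

View pics/s6.png

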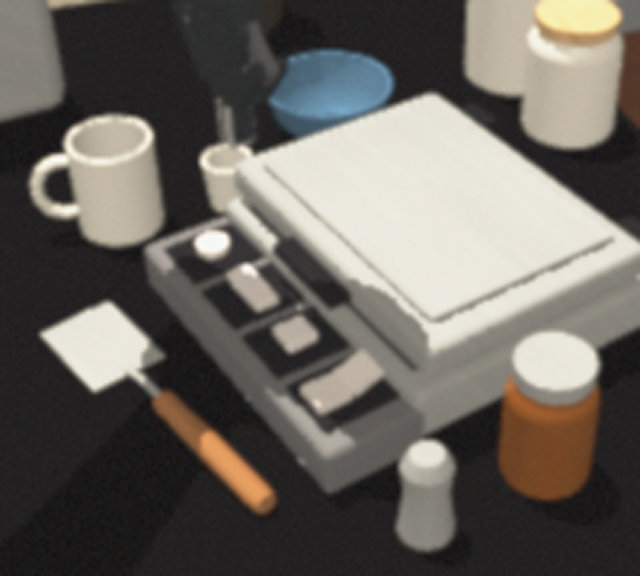

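The lid is shut, the rocker is on (far half raised at 365,370), the bar key is back up at (253,287), and the arm is clear with everything else in place.

```bash
python3 -c "
from bench import arm
print(arm.job_done())"
```

```text
the job is handed in; nothing more can be done
None
```

The lid is shut, the rocker is on, and the bar key was pressed fully in, held for about half a second and released, in that order; the job is handed in. My first straight-down push on the lid stuck at about 62 N on the fingertips (wrist limit 120 N), so I backed off and pushed along the hinge arc instead.

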